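# Shift the tube mixer's lift-gate selector to the green tubes

### The arm

A 6-joint arm with a two-finger parallel gripper is mounted at the origin on the work surface. World frame = base frame: x ahead of the robot, y to its left, z up, the work surface at z = 0. Lengths are in m, angles in rad, forces in N, time in s.
With the tool pointing down it reaches from about 0.3 to 0.875 m from the base axis. Payload 4.2 kg.
Tool frame: the origin (TCP) lies on the centre line of the jaws, within the pads' length; the fingertips stand 22 mm ahead of it and the grasp point (between the pads) lies 3 mm ahead of it (manip.finger_overhang is the distance from the TCP to the fingertips, in m); z points along the fingers, y is the line along which they close (so a half turn about z gives the same grasp; the last joint's range is limited). The gripper opens to 85 mm and grips with 20 to 120 N. Pads are 22 mm wide; open, the fingers measure 114 mm over their backs; the gripper's body (76 mm by 85 mm) begins 54 mm behind the grasp point. The pads swing forward as they close: fully open they stand 13 mm farther back than shut.
Start: joints at [1.218, 0.32, 1.565, -0, 1.257, -0.02], TCP at [0.188, 0.543, 0.253] pointing down, gripper open.
Joint ranges: [-3.11, 3.11], [-0.84, 2.01], [0.21, 2.61], [-1.34, 4.49], [0.05, 2.63], [-2.56, 2.56]. Speed limits (rad/s): [2.57, 2.57, 3.14, 3.14, 3.14, 3.14].

### API

Orientations are given as a unit quaternion [w, x, y, z].
In Python, from bench import manip gives the robot as it stands.
- The arm moves only by the tool drive_tool, never from a script. Its argument "plan" is a list of rows, each an object with "offset": the shift along the tool's x, y, z in cm, a list of three; "turn": the turn, a rotation vector about the tool's x, y, z in degrees, a list of three; "hand": the closure, from -1 (fully open) to 1 (shut). A call has 1 to 10 rows; each row shifts and turns the commanded pose from where the row before left it, along the tool's axes as they then stand; what a row does not reach is not made up. A row lasts 1/12 s, in which the tool goes at most 41.7 mm and 7.16 degrees, less where a joint would pass 70% of its speed; a pose out of reach is approached as far as the arm can. A call with a gripper value outside its range is refused whole. The fingers move at their own pace and stop on an object; the grip force is fixed at half the most. Time passes only in rows, so rows that do not move let the fingers close. It gives the time, the measured TCP pose, the force, the opening and the grip force at its end, in the units of the state.
- manip.get_state(): the state, without advancing time (a new reading comes with each control period).
- manip.capture(name): name is "side" or "top"; returns a dict with "pixels" (480x640x3 uint8, blue, green, red), "intrinsics" (3x3 intrinsics, pixels), "k1" (the pictures are not rectified: a ray, as slopes to the right and down, at radius r is drawn at 1 + k1 r^2 times it, then the intrinsics apply), "cam_to_world" (4x4, takes a point from camera to world coordinates). Camera axes: x right, y down, z forward; pixel columns grow to the right and rows downward; lengths in m; the calibration is good to about 2 mm. A picture is of the moment at which its call begins. There is no depth.
- manip.hand_in(): hands the job in; it is judged then, once.
The state is a dict: "time_s": time; "q": joint angles; "dq": joint speeds; "joint_torque": joint torques, N m; "eef_pos": TCP position; "ee_rot": TCP orientation; "force": force on the tool from outside, world axes, zero at the start; "moment": the same for the moment, N m; "grip_width": opening from 0.0 (shut) to 1.0 (fully open); "finger_force": force on a finger pad.
Only numpy, scipy, OpenCV 4.12 (cv2) and the standard library are available. Lean on these libraries where they do the work, as an engineer would, in place of code of your own. Each camera call takes 0.05 s, during which the arm holds its last target. There are 200 camera calls.

### The job

The tube mixer's selector lever is in its middle, neutral notch. Lift the orange grip straight up until the crossbar is clear of the notched rails, slide it along the slot to the end notch beside the green-capped tubes, lower it fully home into that notch and let go. Do not knock over the white bottle standing beside the mixer.

Things in the scene. Friction and masses are not known exactly. Their poses are not given: they have to be found in the camera images.
- mixer: White tube mixer with a blue band, fixed, 240 (x) x 300 (y) x 70 mm high. Origin: centre of its underside, z up. The lever's slot runs along y at x = -35 mm in the top, between two 22 mm high aluminium rails (top at z = 92, outer faces 58 mm apart) with three 30 mm wide notches at y = -60, 0, +60 mm. At x = +65 mm a green- and a blue-capped tube block stand one beside each end notch.
- lever: Orange upright grip 44 (mixer's x) x 24 (mixer's y) x 50 mm high on a 12 mm stem with a 10 mm crossbar along x that drops in the notches. Origin: grip centre; axes as the mixer's. It only slides, up 40 mm and along the slot +-70 mm; never turns. Seated: origin 145 mm above the bench; clears the rails when lifted 22 mm. Spring-pressed down, about 5 N. Starts seated mid-slot, within 5 mm.
- green_block: White block 70 (x) x 90 (y) x 42 mm high with six green-capped tubes, fixed on the mixer's top. Origin: centre of its underside, 70 mm above the bench; axes as the mixer's. It stands beside the wanted end notch: same y along the mixer, the slot 100 mm away towards -x. The like block with blue caps is beside the other end notch.
- bottle: Loose white bottle with a blue cap, 64 mm diameter, 150 mm high, standing on the bench off the mixer's -y end, 210 to 255 mm from the mixer's centre. A bystander, to be left standing. Origin: centre of its underside.

How it is judged:
By the outcome, as a careful person would: the job done as asked, in the order asked, and still so for the second after the job is handed in, with the robot touching nothing.
It also fails if it takes over 32 s, if anything falls off the work surface, if the arm or the gripper's body presses on something with over 40 N, if the wrist force passes 120 N, or if a joint passes its speed limit or range.

## Working session

There is one attempt and no reset: what is moved stays moved. The work goes in short steps, Python scripts to look and compute and a tool call to move; the robot and the scene stay as the last step left them, time stands still between calls to the robot, and variables do not carry over. Pictures are saved under pics/ and viewed, at most 10 in all, crops included, and the job is handed in when it is done.

Besides the shell and the picture viewer there is one more tool, called after ">>>" by a JSON object that holds its "name" and its "arguments". drive_tool: Moves the arm, as the interface text tells. Its arguments: {"type":"object","properties":{"plan":{"type":"array","items":{"type":"object","properties":{"offset":{"type":"array","items":{"type":"number"}},"turn":{"type":"array","items":{"type":"number"}},"hand":{"type":"number"}}}}},"required":["plan"]}

```bash
mkdir -p pics
cat > h.py <<'E'
import numpy as np, cv2
from bench import manip
def cap(n,f=None):
    c=manip.capture(n); c={k:(v if k=='pixels' else np.array(v)) for k,v in c.items()}
    c['pixels']=np.array(c['pixels'],np.uint8)
    if f: cv2.imwrite(f,c['pixels'])
    return c
def ray(c,u,v):
    d=np.array([c['k1'].item(),0,0,0,0.])
    p=cv2.undistortPoints(np.array([[[u,v]]],float),c['intrinsics'].astype(float),d)[0,0]
    T=c['cam_to_world']; return T[:3,3],T[:3,:3]@np.array([p[0],p[1],1])
def onz(c,u,v,z):
    o,d=ray(c,u,v); return o+d*(z-o[2])/d[2]
E
python3 - <<'E'
from h import *
for n in('top','side'):
    c=cap(n,f'pics/{n}0.png'); print(n,c['cam_to_world'].round(3).tolist(),c['intrinsics'].tolist(),c['k1'])
print(manip.get_state())
E
```

```text
top [[-0.08, -0.974, 0.214, 0.44], [-0.997, 0.078, -0.019, -0.082], [0.002, -0.215, -0.977, 0.763], [0.0, 0.0, 0.0, 1.0]] [[504.86639258746163, 0.0, 321.9475921042933], [0.0, 504.86639258746163, 244.79280923460786], [0.0, 0.0, 1.0]] 0.019111711013184624
side [[0.928, -0.234, 0.289, 0.405], [-0.372, -0.568, 0.734, -0.567], [-0.008, -0.789, -0.615, 0.514], [0.0, 0.0, 0.0, 1.0]] [[449.30984780252584, 0.0, 321.06119329528747], [0.0, 449.30984780252584, 233.6439132742007], [0.0, 0.0, 1.0]] -0.08019488630402183
{'time_s': 0.1, 'q': array([ 1.21799475e+00,  3.20229809e-01,  1.56554419e+00, -8.52075013e-06,
        1.25738983e+00, -2.00049529e-02]), 'dq': array([-1.71012024e-04, -8.71121729e-05, -4.28887289e-03, -7.22672846e-04,
       -5.75396128e-04, -6.19890444e-04]), 'joint_torque': array([-3.14681420e-04, -4.16407800e+01, -2.34704947e+01, -6.78303195e-05,
        4.90309292e-03,  8.14475612e-06]), 'eef_pos': array([0.18771725, 0.5430904 , 0.25257023]), 'ee_rot': array([-1.41608559e-04,  1.65630139e-01,  9.86187629e-01, -7.72733268e-04]), 'force': array([-0.03736298,  0.12189609,  0.46225014]), 'moment': array([ 0.00525397, -0.01486017,  0.01663933]), 'finger_force': 0.0, 'grip_width': 0.9991095529700132}
```

View pics/top0.png

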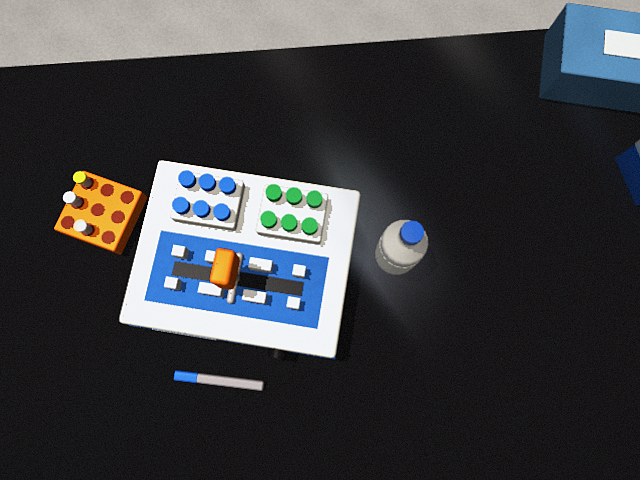

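View pics/side0.png

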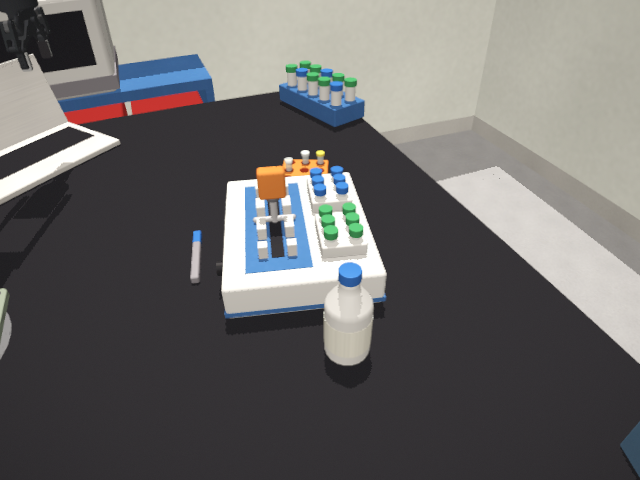

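The top view shows the mixer with its top corners near (160,162), (358,190), (336,356) and (122,322). The orange grip is near (224,268), the green block is at (292,208) on the bottle side, and the bottle's cap is at (411,232). The side view shows the grip at (271,183) and the crossbar seated mid-slot.

```bash
cat >> h.py <<'E'
def orange(c,near,r=60):
    h=cv2.cvtColor(c['pixels'],cv2.COLOR_BGR2HSV); m=cv2.inRange(h,(3,150,90),(20,255,255))
    n,l,s,ce=cv2.connectedComponentsWithStats(m)
    k=[i for i in range(1,n) if s[i,4]>100 and np.hypot(*(ce[i]-near))<r]
    k=max(k,key=lambda i:s[i,4]); return ce[k],s[k]
def tri(a,b):
    (o1,d1),(o2,d2)=a,b
    A=np.c_[d1,-d2]; t=np.linalg.lstsq(A,o2-o1,rcond=None)[0]
    p,q=o1+d1*t[0],o2+d2*t[1]; return (p+q)/2,np.linalg.norm(p-q)
E
python3 - <<'E'
from h import *
t=cap('top');s=cap('side')
P=np.array([onz(t,*p,.07)[:2] for p in[(160,162),(358,190),(336,356),(122,322)]])
print(P.round(3).tolist(),P.mean(0),[np.degrees(np.arctan2(*(a-b)[::-1])) for a,b in((P[0],P[1]),(P[3],P[2]))])
for a,b in((0,1),(1,2),(2,3),(3,0)):print(np.linalg.norm(P[a]-P[b]))
yaw=np.mean([np.arctan2(*(a-b)[::-1]) for a,b in((P[0],P[1]),(P[3],P[2]))])-np.pi/2
R=np.array([[np.cos(yaw),-np.sin(yaw)],[np.sin(yaw),np.cos(yaw)]])
print('yaw',np.degrees(yaw),'lever pred',P.mean(0)+R@[-.035,0],'target',P.mean(0)+R@[-.035,-.06])
a,sa=orange(t,(224,268));b,sb=orange(s,(271,183));print(a,sa,b,sb)
print(tri(ray(t,*a),ray(s,*b)))
h=cv2.cvtColor(t['pixels'],cv2.COLOR_BGR2HSV)
for n,lo,hi in(('g',(50,100,50),(75,255,255)),):
    m=cv2.inRange(h,lo,hi);ys,xs=np.nonzero(m);print(n,xs.mean(),ys.mean(),onz(t,xs.mean(),ys.mean(),.13), R.T@(onz(t,xs.mean(),ys.mean(),.13)[:2]-P.mean(0)))
print('bottle',onz(t,411,232,.15))
E
```

```text
[[0.733, 0.13], [0.668, -0.153], [0.438, -0.102], [0.506, 0.184]] [0.58645399 0.01466692] [np.float64(77.02298477536546), np.float64(76.51167384714269)]
0.29041834367795966
0.23563483619968317
0.2931714770771028
0.2330195089702042
yaw -13.232670688745925 lever pred [0.55238329 0.02267863] target [ 0.53864893 -0.03572829]
[223.17996604 267.12563667] [209 248  26  41 589] [282.18389058 176.80167173] [ 256  159   73   40 1316]
(array([0.56472761, 0.02865531, 0.14933657]), np.float64(0.017708354096847588))
g 291.1290322580645 208.71290322580646 [ 0.62970818 -0.05761525  0.13      ] [ 0.05865155 -0.06046183]
bottle [ 0.58155387 -0.20569862  0.15      ]
```

>>> {"name": "drive_tool", "arguments": {"plan": [{"offset": [0,0,0],"turn": [0,0,-5.9],"hand": -1},{"offset": [-2.4,-2.1,0],"turn": [0,0,0],"hand": -1},{"offset": [-2.4,-2.1,0],"turn": [0,0,0],"hand": -1},{"offset": [-2.4,-2.1,0],"turn": [0,0,0],"hand": -1},{"offset": [-2.4,-2.1,0],"turn": [0,0,0],"hand": -1},{"offset": [-2.4,-2.1,0],"turn": [0,0,0],"hand": -1},{"offset": [-2.4,-2.1,0],"turn": [0,0,0],"hand": -1},{"offset": [-2.4,-2.1,0],"turn": [0,0,0],"hand": -1},{"offset": [-2.4,-2.1,0],"turn": [0,0,0],"hand": -1},{"offset": [-2.4,-2.1,0],"turn": [0,0,0],"hand": -1}]}}

```text
time_s: 1.03
eef_pos: [0.3557, 0.3088, 0.2533]
ee_rot: [0.0, 0.115, 0.993, 0.0]
force: [0.2, -0.5, -0.4]
grip_width: 1.002
finger_force: 0.0
```

>>> {"name": "drive_tool", "arguments": {"plan": [{"offset": [-2.4,-2.1,0],"turn": [0,0,0],"hand": -1},{"offset": [-2.4,-2.1,0],"turn": [0,0,0],"hand": -1},{"offset": [-2.4,-2.1,0],"turn": [0,0,0],"hand": -1},{"offset": [-2.4,-2.1,0],"turn": [0,0,0],"hand": -1},{"offset": [-2.4,-2.1,0],"turn": [0,0,0],"hand": -1},{"offset": [-2.4,-2.1,0],"turn": [0,0,0],"hand": -1},{"offset": [-2.4,-2.1,0],"turn": [0,0,0],"hand": -1},{"offset": [-2.4,-2.1,0],"turn": [0,0,0],"hand": -1},{"offset": [0,0,0],"turn": [0,0,0],"hand": -1}]}}

```text
time_s: 1.78
eef_pos: [0.5066, 0.0991, 0.253]
ee_rot: [0.001, 0.117, 0.993, -0.001]
force: [0.5, -0.2, 0.5]
grip_width: 1.002
finger_force: 0.0
```

Run:
```python
from h import *
s=cap('side');t=cap('top')
A=cv2.resize(s['pixels'][60:260,180:430],None,fx=1.6,fy=1.6);B=cv2.resize(t['pixels'][140:340,120:370],None,fx=1.6,fy=1.6)
cv2.imwrite('pics/n1.png',np.hstack([A,B]))
print(manip.get_state()['eef_pos'],manip.get_state()['ee_rot'])
```

```text
[0.50395757 0.10214818 0.25289699] [-5.38741401e-04  1.15904876e-01  9.93260165e-01  1.16518969e-04]
```

View pics/n1.png

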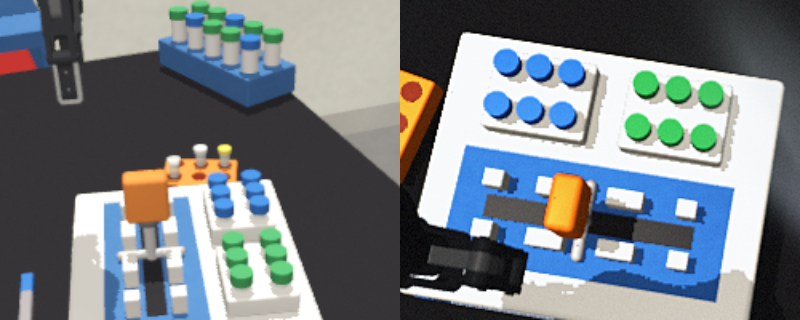

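The close view shows the gripper about 9 cm short of the lever, with its tips at crop left, so the grip is fully visible at about (224,268) in the top view. I'll measure it now.

Run:
```python
from h import *
t=cap('top');s=cap('side')
a,_=orange(t,(224,268))
p=onz(t,*a,.148);print('top',p)
h=cv2.cvtColor(s['pixels'],cv2.COLOR_BGR2HSV); m=cv2.inRange(h,(3,150,90),(20,255,255)); m[:,290:]=0;m[:160,:]=0
m=cv2.morphologyEx(m,cv2.MORPH_OPEN,np.ones((5,5)));m[:,:250]=0
n,l,st,ce=cv2.connectedComponentsWithStats(m);i=1+st[1:,4].argmax();print(st[i],ce[i])
q,e=tri(ray(t,*a),ray(s,*ce[i]));print('tri',q,e)
y=np.radians(-13.2);R=np.array([[np.cos(y),-np.sin(y)],[np.sin(y),np.cos(y)]])
x=manip.get_state()['eef_pos'][:2]
for w in(p[:2],q[:2]):
    d=R.T@(w-x);print('tool x,y cm',-100*d[0],100*d[1], 'in mixer',R.T@(w-[.58645,.01467]))
```

```text
top [0.55187022 0.02935094 0.148     ]
[256 166  31  33 889] [271.02812148 181.44206974]
tri [0.55388885 0.02975482 0.14476742] 0.002847235692811522
tool x,y cm -6.432808456008788 -6.0943889186472315 in mixer [-0.03701855  0.00639673]
tool x,y cm -6.620115689468803 -6.0089730248052655 in mixer [-0.03514548  0.00725089]
```

>>> {"name": "drive_tool", "arguments": {"plan": [{"offset": [-1.6,-1.5,0],"turn": [0,0,0],"hand": -1},{"offset": [-1.6,-1.5,0],"turn": [0,0,0],"hand": -1},{"offset": [-1.6,-1.5,0],"turn": [0,0,0],"hand": -1},{"offset": [-1.7,-1.5,0],"turn": [0,0,0],"hand": -1},{"offset": [0,0,0],"turn": [0,0,0],"hand": -1},{"offset": [0,0,0],"turn": [0,0,0],"hand": -1},{"offset": [0,0,0],"turn": [0,0,0],"hand": -1}]}}

```text
time_s: 2.57
eef_pos: [0.5526, 0.0309, 0.2532]
ee_rot: [-0.0, 0.114, 0.993, 0.0]
force: [0.2, 0.1, 1.3]
grip_width: 0.998
finger_force: 0.0
```

Run:
```python
from h import *
s=cap('side');t=cap('top')
A=cv2.resize(s['pixels'][60:260,180:430],None,fx=1.6,fy=1.6);B=cv2.resize(t['pixels'][140:340,120:370],None,fx=1.6,fy=1.6)
cv2.imwrite('pics/n2.png',np.hstack([A,B]))
print(manip.get_state()['eef_pos'],manip.get_state()['ee_rot'])
```

```text
[0.5526786  0.03089716 0.25340224] [-1.85049733e-04  1.13855031e-01  9.93497337e-01  1.95202841e-04]
```

View pics/n2.png

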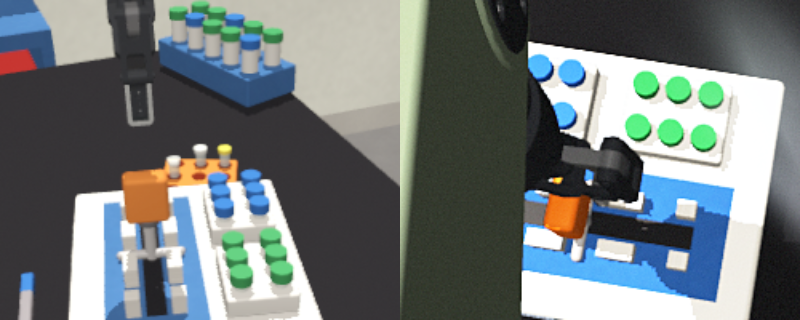

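The gripper is over the grip in both views, with the side-view tip at crop (140,120) and the grip at (146,197). I'll go down and close.

>>> {"name": "drive_tool", "arguments": {"plan": [{"offset": [0,0,2],"hand": -1,"turn": [0,0,0]},{"offset": [0,0,2],"hand": -1,"turn": [0,0,0]},{"offset": [0,0,2],"hand": -1,"turn": [0,0,0]},{"offset": [0,0,1.7],"hand": -1,"turn": [0,0,0]},{"offset": [0,0,1.5],"hand": -1,"turn": [0,0,0]},{"offset": [0,0,1],"hand": -1,"turn": [0,0,0]},{"offset": [0,0,0],"hand": -1,"turn": [0,0,0]},{"offset": [0,0,0],"hand": -1,"turn": [0,0,0]},{"offset": [0,0,0],"hand": 0,"turn": [0,0,0]},{"offset": [0,0,0],"hand": 0.3,"turn": [0,0,0]}]}}

```text
time_s: 3.5
eef_pos: [0.5541, 0.0299, 0.1525]
ee_rot: [0.001, 0.115, 0.993, 0.0]
force: [0.1, 1.0, -0.8]
grip_width: 0.748
finger_force: 0.0
```

>>> {"name": "drive_tool", "arguments": {"plan": [{"offset": [0,0,0],"hand": 1,"turn": [0,0,0]},{"offset": [0,0,0],"hand": 1,"turn": [0,0,0]},{"offset": [0,0,0],"hand": 1,"turn": [0,0,0]},{"offset": [0,0,0],"hand": 1,"turn": [0,0,0]},{"offset": [0,0,0],"hand": 1,"turn": [0,0,0]},{"offset": [0,0,0],"hand": 1,"turn": [0,0,0]},{"offset": [0,0,0],"hand": 1,"turn": [0,0,0]},{"offset": [0,0,0],"hand": 1,"turn": [0,0,0]},{"offset": [0,0,0],"hand": 1,"turn": [0,0,0]}]}}

```text
time_s: 4.25
eef_pos: [0.5537, 0.0296, 0.1518]
ee_rot: [0.0, 0.115, 0.993, 0.0]
force: [-0.8, 0.9, 6.5]
grip_width: 0.277
finger_force: 59.9
```

>>> {"name": "drive_tool", "arguments": {"plan": [{"offset": [0,0,-0.5],"hand": 1,"turn": [0,0,0]},{"offset": [0,0,-0.5],"hand": 1,"turn": [0,0,0]},{"offset": [0,0,-0.5],"hand": 1,"turn": [0,0,0]},{"offset": [0,0,-0.5],"hand": 1,"turn": [0,0,0]},{"offset": [0,0,-0.5],"hand": 1,"turn": [0,0,0]},{"offset": [0,0,-0.5],"hand": 1,"turn": [0,0,0]},{"offset": [0,0,0],"hand": 1,"turn": [0,0,0]},{"offset": [0,0,0],"hand": 1,"turn": [0,0,0]},{"offset": [0,0,0],"hand": 1,"turn": [0,0,0]}]}}

```text
time_s: 5.0
eef_pos: [0.5534, 0.0297, 0.1813]
ee_rot: [0.0, 0.115, 0.993, 0.0]
force: [1.1, -0.0, -5.7]
grip_width: 0.273
finger_force: 58.9
```

Run:
```python
from h import *
s=cap('side');t=cap('top')
A=cv2.resize(s['pixels'][60:260,180:430],None,fx=1.6,fy=1.6);B=cv2.resize(t['pixels'][140:340,120:370],None,fx=1.6,fy=1.6)
cv2.imwrite('pics/n3.png',np.hstack([A,B]))
print(manip.get_state()['eef_pos'],manip.get_state()['force'])
```

```text
[0.55342975 0.02966242 0.18113687] [ 1.58177395 -0.96073395 -4.72119044]
```

View pics/n3.png

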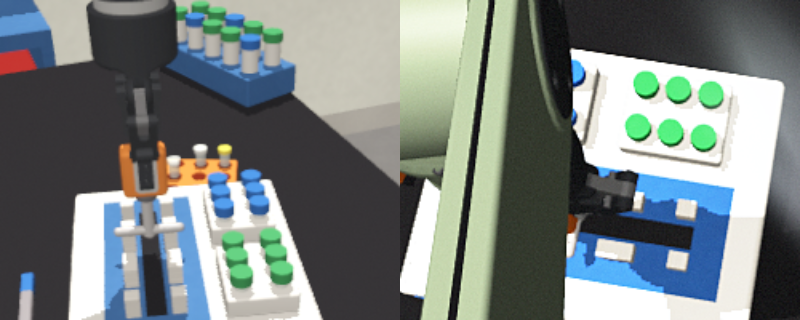

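The crossbar is now above the rails (side crop (150,230)) and gripped. I'll locate the end notch from the rail tops in the first picture.

Run:
```python
from h import *
t=cap('top'); im=cv2.imread('pics/top0.png')
g=cv2.inRange(cv2.cvtColor(im,cv2.COLOR_BGR2HSV),(0,0,150),(180,70,255))
n,l,st,ce=cv2.connectedComponentsWithStats(g,connectivity=4)
y=np.radians(-13.2);R=np.array([[np.cos(y),-np.sin(y)],[np.sin(y),np.cos(y)]])
for i in range(1,n):
    if st[i,4]>40 and 150<ce[i][0]<320 and 235<ce[i][1]<315:
        ys,xs=np.nonzero(l==i)
        m=np.array([R.T@(onz(t,u,v,.092)[:2]-[.5534,.0297]) for u,v in zip(xs,ys)])*1000
        print(st[i],m.mean(0).round(1),np.percentile(m[:,1],[2,98]).round(1))
```

```text
[  119   160   241   198 19733] [ 32.9 -12.2] [-149.8  131.3]
[171 245  14  12 132] [24.  78.9] [71.  86.8]
[205 250  11  12 100] [23.6 34.9] [29. 41.]
[249 257  24  14 239] [ 23.  -34.7] [-49.1 -19.9]
[292 264  14  13 137] [ 22.1 -87.4] [-95.5 -79.4]
[164 276  14  13 140] [-20.1  79.2] [71.4 87.1]
[197 282  25  14 242] [-21.1  26.9] [11.7 41. ]
[227 289   8  14  80] [-25.4  -2.7] [-6.4  1.1]
[242 289  24  14 256] [-21.5 -34.1] [-48.6 -19.4]
[286 296  15  13 143] [-22.1 -86.9] [-94.9 -78.9]
```

>>> {"name": "drive_tool", "arguments": {"plan": [{"offset": [0.01,-0.8,0],"hand": 1,"turn": [0,0,0]},{"offset": [0.01,-0.8,0],"hand": 1,"turn": [0,0,0]},{"offset": [0.01,-0.8,0],"hand": 1,"turn": [0,0,0]},{"offset": [0.01,-0.8,0],"hand": 1,"turn": [0,0,0]},{"offset": [0.01,-0.8,0],"hand": 1,"turn": [0,0,0]},{"offset": [0.01,-0.8,0],"hand": 1,"turn": [0,0,0]},{"offset": [0.01,-0.8,0],"hand": 1,"turn": [0,0,0]},{"offset": [0.01,-0.8,0],"hand": 1,"turn": [0,0,0]},{"offset": [0,0,0],"hand": 1,"turn": [0,0,0]},{"offset": [0,0,0],"hand": 1,"turn": [0,0,0]}]}}

```text
time_s: 5.98
eef_pos: [0.5378, -0.0333, 0.1813]
ee_rot: [-0.0, 0.115, 0.993, -0.0]
force: [2.6, -0.7, -6.0]
grip_width: 0.273
finger_force: 59.1
```

Run:
```python
from h import *
s=cap('side');A=cv2.resize(s['pixels'][90:290,180:430],None,fx=2.4,fy=2.4)
cv2.imwrite('pics/n4.png',A)
y=np.radians(-13.2);R=np.array([[np.cos(y),-np.sin(y)],[np.sin(y),np.cos(y)]]);S=manip.get_state()
print(R.T@(S['eef_pos'][:2]-[.5534,.0297]),S['eef_pos'],S['force'])
```

```text
[-0.00074248 -0.06446652] [ 0.53795615 -0.0328937   0.18133261] [ 1.62067682 -1.16890921 -4.89662648]
```

View pics/n4.png

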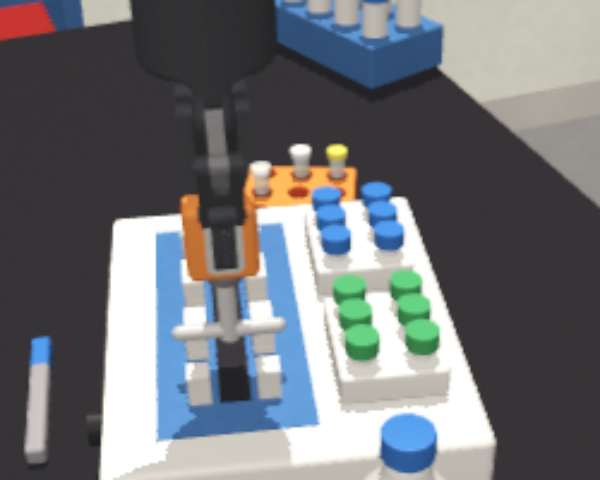

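The crossbar at crop (228,328) is raised over the end notch beside the green caps. I'll lower it 30 mm.

>>> {"name": "drive_tool", "arguments": {"plan": [{"offset": [0,0,0.5],"hand": 1,"turn": [0,0,0]},{"offset": [0,0,0.5],"hand": 1,"turn": [0,0,0]},{"offset": [0,0,0.5],"hand": 1,"turn": [0,0,0]},{"offset": [0,0,0.5],"hand": 1,"turn": [0,0,0]},{"offset": [0,0,0.5],"hand": 1,"turn": [0,0,0]},{"offset": [0,0,0.5],"hand": 1,"turn": [0,0,0]},{"offset": [0,0,0],"hand": 1,"turn": [0,0,0]},{"offset": [0,0,0],"hand": 1,"turn": [0,0,0]}]}}

```text
time_s: 6.7
eef_pos: [0.5383, -0.0322, 0.1519]
ee_rot: [0.0, 0.115, 0.993, 0.0]
force: [0.4, -0.4, 2.0]
grip_width: 0.279
finger_force: 59.9
```

>>> {"name": "drive_tool", "arguments": {"plan": [{"offset": [0,0,0.1],"hand": 1,"turn": [0,0,0]},{"offset": [0,0,0],"hand": 1,"turn": [0,0,0]},{"offset": [0,0,0],"hand": -1,"turn": [0,0,0]},{"offset": [0,0,0],"hand": -1,"turn": [0,0,0]},{"offset": [0,0,0],"hand": -1,"turn": [0,0,0]},{"offset": [0,0,0],"hand": -1,"turn": [0,0,0]},{"offset": [0,0,0],"hand": -1,"turn": [0,0,0]},{"offset": [0,0,0],"hand": -1,"turn": [0,0,0]},{"offset": [0,0,0],"hand": -1,"turn": [0,0,0]},{"offset": [0,0,0],"hand": -1,"turn": [0,0,0]}]}}

```text
time_s: 7.53
eef_pos: [0.538, -0.0324, 0.1502]
ee_rot: [-0.0, 0.115, 0.993, 0.0]
force: [-0.6, 0.1, 0.3]
grip_width: 1.0
finger_force: 0.0
```

>>> {"name": "drive_tool", "arguments": {"plan": [{"offset": [0,0,-1],"hand": -1,"turn": [0,0,0]},{"offset": [0,0,-1],"hand": -1,"turn": [0,0,0]},{"offset": [0,0,-2],"hand": -1,"turn": [0,0,0]},{"offset": [0,0,-2],"hand": -1,"turn": [0,0,0]},{"offset": [0,0,-2],"hand": -1,"turn": [0,0,0]},{"offset": [0,0,-2],"hand": -1,"turn": [0,0,0]},{"offset": [0,0,0],"hand": -1,"turn": [0,0,0]},{"offset": [0,0,0],"hand": -1,"turn": [0,0,0]}]}}

```text
time_s: 8.2
eef_pos: [0.5387, -0.0325, 0.2523]
ee_rot: [0.002, 0.115, 0.993, 0.0]
force: [-0.8, -0.3, -0.0]
grip_width: 0.998
finger_force: 0.0
```

Run:
```python
from h import *
s=cap('side');A=cv2.resize(s['pixels'][120:380,180:430],None,fx=2.2,fy=2.2)
cv2.imwrite('pics/n5.png',A);print(manip.get_state()['eef_pos'],manip.get_state()['force'])
```

```text
[ 0.5379626  -0.03244915  0.25083963] [-0.18713833  0.61239863 -0.22949694]
```

View pics/n5.png

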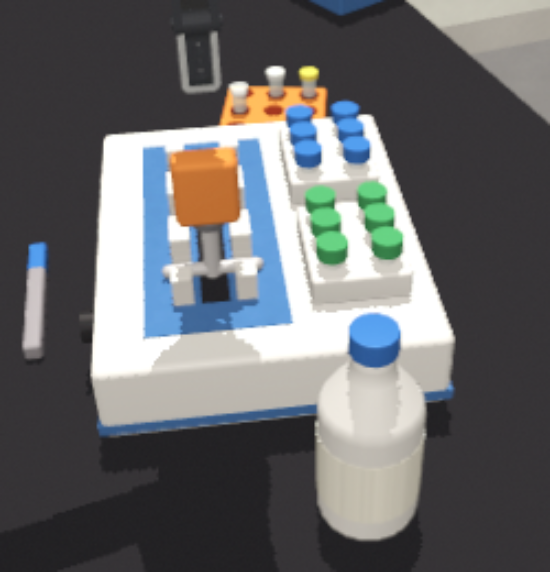

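The lever sits in the end notch by the green caps, with the crossbar at crop (213,268). It is released and the bottle is upright. I'll check the height by ray before handing in.

Run:
```python
from h import *
def z(c,xy,near):
    h=cv2.cvtColor(c['pixels'],cv2.COLOR_BGR2HSV); m=cv2.inRange(h,(3,150,90),(20,255,255)); m[:165]=0; m[:,:250]=0; m[:,292:]=0
    m=cv2.morphologyEx(m,cv2.MORPH_OPEN,np.ones((5,5)))
    n,l,st,ce=cv2.connectedComponentsWithStats(m);i=1+st[1:,4].argmax();print(st[i],ce[i])
    print(tri(ray(c,*ce[i]),(np.r_[xy,0],np.array([0,0,1.]))))
c=cap('side');z(c,(.538,-.0325),0)
c['pixels']=cv2.imread('pics/side0.png');z(c,(.5535,.0297),0)
```

```text
[258 188  31  34 950] [273.02       204.53578947]
(array([ 0.53874611, -0.0326881 ,  0.14423838]), np.float64(0.0015389029739045926))
[256 166  31  33 890] [271.04494382 181.43595506]
(array([0.55436897, 0.0294808 , 0.14515676]), np.float64(0.0017923716625094256))
```

The height matches the seated start.

```bash
python3 -c "from bench import manip; print(manip.hand_in())"
```

```text
the job is handed in; nothing more can be done
None
```

The lever is seated in the end notch beside the green-capped tubes and released, the bottle is still standing, and the job was handed in at about 8 s of the 32 s allowed.

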